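# Unlock the document strongbox and hold the key turned

### The job

First swing the desk lamp's arm aside, so that the shade stands at least 18 cm (measured flat) from the lock of the document strongbox. Then take the key with the wide flat rectangular head out of the key stand, ease it down into the lock past the sticky pins until it is fully home, and only then turn it a quarter turn clockwise (seen from above) to its stop; the lock springs back, so finish while still gripping the key and holding it turned. Do not turn the lock before the key is home, and leave the other keys and the other things on the desk where they are.

Things in the scene. Friction and masses are not known exactly. Their poses are not given: they have to be found in the camera images.
- strongbox: Grey steel document box, fixed, 200 x 160 x 95 mm high, with a flat top; origin: centre of its underside, z up. Its lock is in the middle of its top: a round steel rosette 56 mm across standing 4 mm above the lid, with a square brass plug in it, flush with the rosette.
- keyway (a point): Mouth of the key slot: centre of the brass plug's upper face, 99 mm above the table. It turns with the plug; its x runs along the slot, z up; at lock value 0 its x is the box's x. Slot: 13.3 mm long (x), 5.3 mm wide (y), 35 mm deep, with a 2 mm bevel round the mouth. It takes the key either way round (yaw or yaw + half a turn). Two sticky sprung pins reach in from its two ends.
- lock_plug (a joint): Lock plug angle, rad: 0 at rest, grows clockwise seen from above, stop at 1.45. The key has about 0.2 rad of play in the slot, so turn it about 1.6 to reach the stop. A spring turns the plug back when let go (0.05 to 0.15 N m). The pins, 12 and 20 mm below the mouth, each resist the key with a few newtons, at most about 10, and give way to a steady or gently wiggled push down.
- strongbox_key: The key to use, loose, about 40 g, upright, blade down in one of the stand's slots. Origin: blade tip, z up, x along the width. Blade 12 (x) x 4 (y) mm, 28 mm long, stepped down to 7 x 3 mm in its last 6 mm. Collar 18 x 10 mm at 28 to 32 mm: rests on the stand, and on the plug when fully home. Flat head 32 (x) x 10 (y) mm, from 32 to 66 mm above the tip. Same shape turned half round.
- key_stand: Wooden block, fixed, 170 (x) x 60 (y) x 40 mm high, with three slots in a row at x = -55, 0 and +55 mm, each 13.6 mm along x and 5.6 mm along y and 32 mm deep, holding three keys blade down (tips 12 mm above the table). Origin: centre of its underside.
- barrel_key: Another key, in another slot of the stand, to be left alone: round barrel head 26 mm across, top 62 mm above its tip. Origin at the blade tip.
- square_key: Another key, in another slot of the stand, to be left alone: narrow head 14 x 14 mm, top 62 mm above its tip. Origin at the blade tip.
- lamp_arm (a joint): Angle of the lamp's arm, rad, about the upright post; it grows as the arm swings clockwise seen from above, which is the way clear; between -0.2 and 0.25 at the start, with the shade over the box and its lock, stops at -0.25 and 1.7. A stiff hinge (about 0.12 N m): the arm stays where it is left.
- lamp_knob (a point): Top centre of the upright round grip at the free end of the lamp's arm, 18 mm across, 45 mm tall, its top 316 mm and its foot 271 mm above the table. The arm is a bar 14 mm wide from here level to the post; below this point hangs the round shade, 84 mm across, from 235 to 259 mm above the table. The shade's centre is directly below this point.
- lamp_hinge (a point): Axis of the lamp's post, at the arm's height, 265 mm above the table; 240 mm from lamp_knob. The post is 18 mm across, its top at 303 mm; lamp foot 130 mm across, fixed.
- stapler: Black stapler, 140 x 36 x 55 mm, to be left alone. Origin: centre of its underside.
- hole_punch: Hole punch, 120 x 120 x 75 mm, to be left alone. Origin: centre of its underside.
- stamp: Wooden hand stamp, 38 mm across, 76 mm tall, to be left alone. Origin: centre of its underside.
- mug: White mug, 80 mm across, 92 mm tall, to be left alone. Origin: centre of its underside.
- tape_dispenser: Tape dispenser, 110 x 50 x 57 mm, to be left alone. Origin: centre of its underside.

How it is judged:
On the way, in this order (a step that is already met when the one before it is completed fails the run):
1. the lamp shade is swung at least 15 cm clear of the lock (horizontal distance between lamp_knob and keyway above 0.15 m), for 0.2 s.
2. the flat-headed key is fully home in the lock, not yet turned (z of strongbox_key in the frame of keyway below -0.025 m and horizontal distance between strongbox_key and keyway below 0.005 m and angle between the x axis of strongbox_key and the x axis of keyway, either way round below 0.3 rad and value of joint lock_plug below 0.3 rad), for 0.1 s.
3. the key is turned a quarter clockwise and held there (value of joint lock_plug above 1.25 rad and contact force between the fingers and strongbox_key above 2 N), for 0.5 s.
At the end, for the whole second after the job is handed in: The flat-headed key is in the lock to within 4 mm of fully home and upright, the plug is held at more than 1.25 rad (72 degrees) clockwise by the fingers gripping the key (over 2 N), and the lamp shade is more than 15 cm from the lock, all through the last second (all of step 3 and z of strongbox_key in the frame of keyway below -0.024 m and horizontal distance between strongbox_key and keyway below 0.005 m and angle between strongbox_key's own z axis and vertical below 0.2 rad and horizontal distance between lamp_knob and keyway above 0.15 m); the arm keeps its last pose, push and grip.
It fails at once if the lock is turned before the key is home (more than 0.35 rad with the key over 6 mm from home) (value of joint lock_plug above 0.35 rad and (z of strongbox_key in the frame of keyway above -0.022 m or horizontal distance between strongbox_key and keyway above 0.008 m)).
It fails at once if another key is moved by more than 2 cm (distance of any of barrel_key, square_key from where it was at the start of the episode above 0.02 m).
It fails at once if another thing on the desk is moved by more than 4 cm (distance of any of stapler, hole_punch, stamp, mug, tape_dispenser from where it was at the start of the episode above 0.04 m).
It also fails if it takes over 67 s, if anything falls off the work surface, if the arm or the gripper's body presses on something with over 40 N, if the wrist force passes 120 N, or if a joint passes its speed limit or range.

### The arm

A 7-joint arm with a two-finger parallel gripper is mounted at the origin on the work surface. World frame = base frame: x ahead of the robot, y to its left, z up, the work surface at z = 0. Lengths are in m, angles in rad, forces in N, time in s.
With the tool pointing down it reaches from about 0.425 to 0.875 m from the base axis. Payload 4.7 kg.
Tool frame: the origin (TCP) lies at the very end of the fingers, on their centre line; the grasp point (between the pads) lies 19 mm behind it (grip_point_offset is the distance from the TCP to the grasp point, in m); x points along the fingers, z is the direction in which the jaws open and shut, and the axes are right-handed (so a half turn about x gives the same grasp; the last joint's range is limited). The gripper opens to 87 mm and grips with 3 to 60 N. Pads are 19 mm wide; open, the fingers measure 117 mm over their backs; the gripper's body (75 mm by 190 mm) begins 51 mm behind the grasp point.
Start: joints at [1.291, 0.321, -0.07, 1.45, 0.023, 1.371, -0.057], TCP at [0.188, -0.622, 0.223] pointing down, gripper open.
Joint ranges: [-2.86, 2.86], [-0.3, 2.09], [-1.38, 1.24], [0.06, 2.45], [-1.56, 4.7], [0.09, 2.05], [-2.69, 2.69]. Speed limits (rad/s): [2.57, 2.57, 3.14, 3.14, 3.14, 3.14, 3.14].

### API

Orientations are given as a rotation vector (axis times angle).
In Python, from bench import get_state, get_image, calibration, close_job, grip_point_offset gives the robot as it stands.
- The arm moves only by the tool play_rows, never from a script. Its argument "targets" is a list of rows, each an object with "claw": the closure, from 0 (fully open) to 1 (shut); "linear": the shift along the tool's x, y, z as a fraction of full scale, a list of three; "rotation": the turn, a rotation vector about the tool's x, y, z as a fraction of full scale, a list of three. In form: [{"claw": claw, "linear": [x, y, z], "rotation": [wx, wy, wz]}, ...]. A call has 1 to 10 rows; each row shifts and turns the pose as measured when the row begins, along the tool's axes as they then stand; what a row does not reach is not made up. Full scale, the value 1, is 2.5 cm for a shift and 90 degrees for a turn. A row lasts 1/12 s, in which the tool goes at most 41.7 mm and 7.16 degrees, less where a joint would pass 70% of its speed; a pose out of reach is approached as far as the arm can. A call with a number of a shift or a turn outside -1 to 1 is refused whole. A call with a gripper value outside its range is refused whole. The fingers move at their own pace and stop on an object; "newtons" is the grip in N (left out, the last holds). Time passes only in rows, so rows that do not move let the fingers close. It gives the time, the measured TCP pose, the force and the opening at its end, in the units of the state.
- get_state(): the state, without advancing time (a new reading comes with each control period).
- get_image(name): name is "side" or "top"; returns the picture (480x640x3 uint8, blue, green, red); there is no depth.
- calibration(name): a dict with "fx", "fy", "cx", "cy" (pixels), "dist_coeffs" ([k1, k2, p1, p2, k3] as OpenCV has them; the pictures are not rectified), "rvec" (rotation vector, rad) and "tvec" (3), from world to camera coordinates, as OpenCV has them. Camera axes: x right, y down, z forward; pixel columns grow to the right and rows downward; lengths in m; the calibration is good to about 2 mm. A picture is of the moment at which its call begins. calibration takes no time and is no camera call.
- close_job(): hands the job in, once; it reports no verdict.
The state is a dict: "time": time; "joint_positions": joint angles; "qd": joint speeds; "joint_torque": joint torques, N m; "position": TCP position; "tool_rot": TCP orientation; "ft_force": force on the tool from outside, world axes, zero at the start; "torque": the same for the moment, N m; "grip_width": opening from 0.0 (shut) to 1.0 (fully open).
Only numpy, scipy, OpenCV 4.12 (cv2) and the standard library are available. Lean on these libraries where they do the work, as an engineer would, in place of code of your own. Each camera call takes 0.05 s, during which the arm holds its last target. There are 200 camera calls.

## Working session

There is one attempt and no reset: what is moved stays moved. The work goes in short steps, Python scripts to look and compute and a tool call to move; the robot and the scene stay as the last step left them, time stands still between calls to the robot, and variables do not carry over. Pictures are saved under pics/ and viewed, about 8 in all and at most 12, crops included, and the job is handed in when it is done.

Besides the shell and the picture viewer there is one more tool, called after "Emit:" by a JSON object that holds its "name" and its "arguments". play_rows: Moves the arm, as the interface text tells. Shift numbers are shares of 2.5 cm and turn numbers shares of 90 degrees, none past 1 either way. Its arguments: {"type":"object","properties":{"targets":{"type":"array"},"newtons":{"type":"number"}},"required":["targets"]}

```bash
mkdir -p pics; ls
cat > h.py <<'E'
import numpy as np, cv2
from bench import *
def cam(n):
    c=calibration(n); K=np.array([[c['fx'],0,c['cx']],[0,c['fy'],c['cy']],[0,0,1.]])
    R=cv2.Rodrigues(np.array(c['rvec'],float))[0]; t=np.array(c['tvec'],float).ravel()
    return K,np.array(c['dist_coeffs'],float),R,t
def ray(n,uv):
    K,d,R,t=cam(n)
    p=cv2.undistortPoints(np.array(uv,float).reshape(-1,1,2),K,d).reshape(-1,2)
    return -R.T@t, np.c_[p,np.ones(len(p))]@R
def onz(n,uv,z):
    o,D=ray(n,uv); return o+D*((z-o[2])/D[:,2])[:,None]
def proj(n,P):
    K,d,R,t=cam(n); return cv2.projectPoints(np.array(P,float).reshape(-1,3),cv2.Rodrigues(R)[0],t,K,d)[0].reshape(-1,2)
E
python3 - <<'E'
from h import *
for n in('top','side'):
    cv2.imwrite(f'pics/{n}0.png',get_image(n)); K,d,R,t=cam(n); print(n,-R.T@t,R[2],K[0,0],d)
s=get_state();print(s, grip_point_offset() if callable(grip_point_offset) else grip_point_offset)
E
```

```text
pics
top [ 0.34449238 -0.00661901  1.47721826] [ 0.1635027  -0.02192691 -0.98629918] 493.66955090483003 [0.01264389 0.         0.         0.         0.        ]
side [0.09995833 1.00165076 0.87151786] [ 0.34116739 -0.77780965 -0.52784179] 597.2388608880237 [0.02747781 0.         0.         0.         0.        ]
{'time': 0.1, 'joint_positions': array([ 1.29109695,  0.32175448, -0.07008198,  1.45155815,  0.02265173,
        1.37075327, -0.05689467]), 'qd': array([ 2.25670104e-04, -1.42963185e-03,  9.19220489e-04, -2.89756979e-03,
        5.14650132e-04, -2.80776265e-04, -4.50570567e-05]), 'joint_torque': array([-7.74692217e-05, -4.92574525e+01, -4.05818811e-01, -3.13397884e+01,
       -6.42021862e-02,  3.95218399e-02,  6.51496111e-05]), 'position': array([ 0.18802974, -0.62170748,  0.22156463]), 'tool_rot': array([ 0.99101262,  1.33546972, -0.98953778]), 'ft_force': array([0.12872115, 0.68450612, 0.67779681]), 'torque': array([ 0.00522901, -0.04355498, -0.02157937]), 'grip_width': 1.0024166369677068} 0.0187
```

View pics/top0.png

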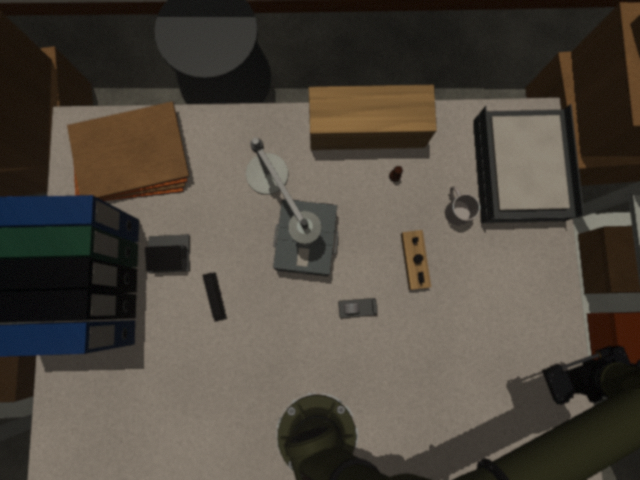

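View pics/side0.png

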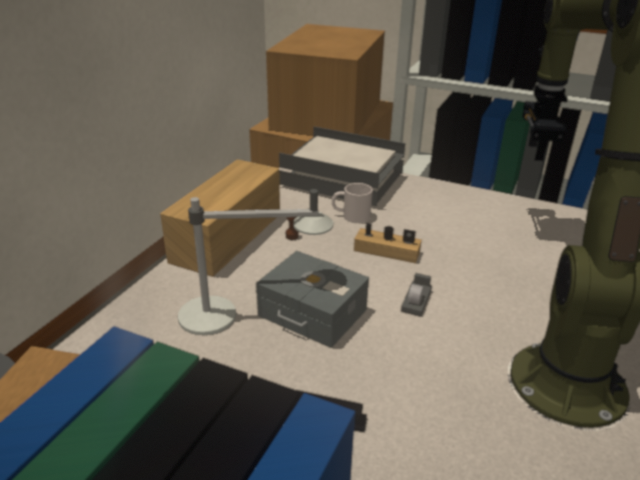

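The top view shows the lamp knob at about (304,227), the post top at (257,145), the box around (306,240) and the key stand around (416,260). In the side view the keys are at about (368,228), (388,232) and (409,235), and the plug at about (313,280). I'll zoom in on these.

Run:
```python
from h import *
t=cv2.imread('pics/top0.png');s=cv2.imread('pics/side0.png')
def crop(im,x,y,w,h): return cv2.resize(im[y:y+h,x:x+w],(400,300),interpolation=cv2.INTER_CUBIC)
g=lambda a:np.clip(a.astype(float)*1.6,0,255).astype(np.uint8)
cv2.imwrite('pics/c1.png',g(np.vstack([np.hstack([crop(t,370,220,80,80)[:,:],crop(s,345,205,88,66)]),np.hstack([crop(t,240,180,120,110),crop(s,250,250,120,90)])])))
print('knob',onz('top',[[304,227]],.316),'post',onz('top',[[257,145]],.303))
print('post side',onz('side',[[196,203]],.303),'knob side',onz('side',[[314,192]],.316))
def big(n,m,x,y,w,h):
    k=np.zeros(m.shape,np.uint8);k[y:y+h,x:x+w]=m[y:y+h,x:x+w]
    c=max(cv2.findContours(k,cv2.RETR_EXTERNAL,cv2.CHAIN_APPROX_NONE)[0],key=cv2.contourArea);return c
hs=cv2.cvtColor(t,cv2.COLOR_BGR2HSV)
m=((hs[...,1]>90)&(hs[...,2]>60)).astype(np.uint8)*255
m=cv2.morphologyEx(m,cv2.MORPH_CLOSE,np.ones((9,9)))
c=big('top',m,390,215,60,90)
P=onz('top',c.reshape(-1,2),.04)[:,:2].astype(np.float32); print('stand',cv2.minAreaRect(P), cv2.minAreaRect(c))
b=t.astype(int); m=((t.max(2)<95)&(t.max(2)>45)&(hs[...,1]<70)).astype(np.uint8)*255
m=cv2.morphologyEx(m,cv2.MORPH_CLOSE,np.ones((25,25)))
c=big('top',m,262,190,85,95); print('box px',cv2.boundingRect(c),cv2.minAreaRect(c)); P=onz('top',c.reshape(-1,2),.095)[:,:2].astype(np.float32);print(cv2.minAreaRect(P))
```

```text
knob [[0.54373413 0.01566952 0.316     ]] post [[0.75461144 0.12778897 0.303     ]]
post side [[0.75403406 0.14984219 0.303     ]] knob side [[0.553638   0.02653256 0.316     ]]
stand ((0.4869084060192108, -0.3037348687648773), (0.17151285707950592, 0.06383639574050903), 5.228025913238525) ((415.57220458984375, 259.7196044921875), (58.770103454589844, 21.744178771972656), 81.25383758544922)
box px (269, 190, 70, 93) ((303.5, 236.0), (92.0, 69.0), 90.0)
((0.557820737361908, 0.022682547569274902), (0.19773484766483307, 0.2632063031196594), 88.47884368896484)
```

View pics/c1.png

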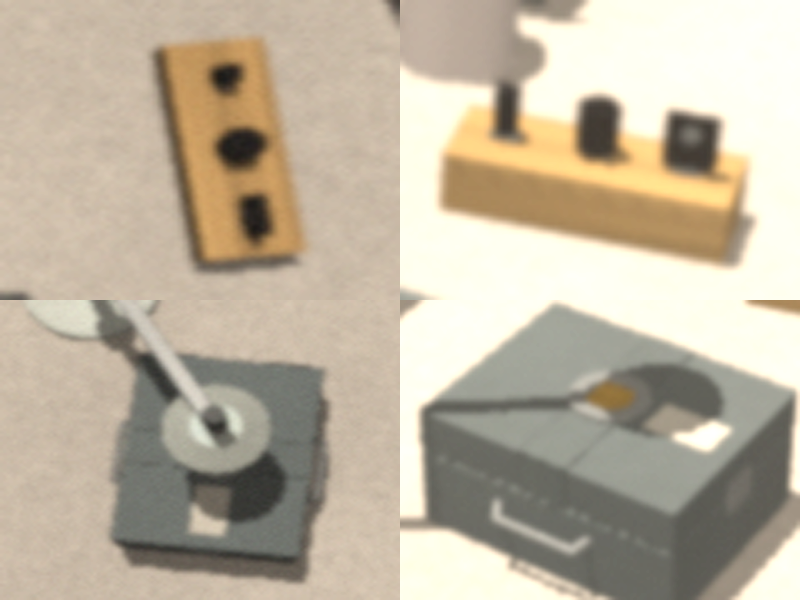

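The key I want is at the near end of the stand: top (421,278), side (409,235), with its wide head along the row. Next I triangulate the lamp points and plan the approach.

```bash
cat >> h.py <<'E'
from scipy.spatial.transform import Rotation as Ro
def tri(a,b):
    o1,d1=ray('top',[a]);o2,d2=ray('side',[b]);d1=d1[0];d2=d2[0]
    s=np.linalg.lstsq(np.c_[d1,-d2],o2-o1,rcond=None)[0];p=o1+s[0]*d1;q=o2+s[1]*d2
    return (p+q)/2,np.linalg.norm(p-q)
def st():
    s=get_state();R=Ro.from_rotvec(s['tool_rot']).as_matrix()
    print('t',round(s['time'],2),'tcp',s['position'].round(4),'q',s['joint_positions'].round(2),'F',s['ft_force'].round(1),'T',s['torque'].round(2),'w',round(s['grip_width'],3))
    print('x',R[:,0].round(3),'jaw yaw deg',np.degrees(np.arctan2(R[1,2],R[0,2])).round(1)); return s,R
def go(target,jaw=None):
    s,R=st(); d=R.T@(np.array(target)-s['position'])/.025
    print('shift units',d.round(2),'max',abs(d).max().round(2))
    if jaw is not None:
        z=np.array([np.cos(jaw),np.sin(jaw),0]);
        if z@R[:,2]<0: z=-z
        x=np.array([0,0,-1.]);T=np.c_[x,np.cross(z,x),z]
        print('rot units',(Ro.from_matrix(R.T@T).as_rotvec()/(np.pi/2)).round(3),'(max .0796/row)')
E
python3 - <<'E'
from h import *
for n,a,b in(('knob',(304,224),(314,191)),('post',(257,143),(196,202)),('key',(421,277),(409,232))): print(n,tri(a,b))
print('knob top-z',onz('top',[[304,224]],.316),'shade',onz('top',[[304.5,227]],.259),'side',onz('side',[[314,191]],.316))
print('plug',onz('side',[[313.6,279.4]],.099))
k=[.548,.02,.36]; print('proj',proj('top',[.548,.02,.316]),proj('side',[.548,.02,.316]))
go([.35,-.3,.37],np.radians(-60))
E
```

```text
knob (array([0.55470547, 0.0166817 , 0.3127299 ]), np.float64(0.0065295012227259835))
post (array([0.76602623, 0.13013692, 0.29204291]), np.float64(0.004934042179996135))
key (array([ 0.43452192, -0.30973977,  0.06993226]), np.float64(0.0029648898727123994))
knob top-z [[0.55099858 0.01551792 0.316     ]] shade [[0.55348349 0.0155137  0.259     ]] side [[0.55550813 0.02255094 0.316     ]]
plug [[0.55312929 0.02606574 0.099     ]]
proj [[302.1470987  225.28225945]] [[317.89216048 191.23100966]]
t 0.1 tcp [ 0.188  -0.6217  0.2216] q [ 1.29  0.32 -0.07  1.45  0.02  1.37 -0.06] F [0.1 0.7 0.7] T [ 0.01 -0.04 -0.02] w 1.002
x [-0.001  0.002 -1.   ] jaw yaw deg -73.2
shift units [ -5.92   9.93 -10.45] max 10.45
rot units [-0.146 -0.001 -0.   ] (max .0796/row)
```

Emit:
{"name": "play_rows", "arguments": {"targets": [{"claw": 0.3,"linear": [-1,0,0],"rotation": [0,0,0]},{"claw": 0.3,"linear": [-1,0,0],"rotation": [0,0,0]},{"claw": 0.3,"linear": [-1,0.8,-0.8],"rotation": [0,0,0]},{"claw": 0.3,"linear": [-1,1,-1],"rotation": [0,0,0]},{"claw": 0.3,"linear": [-1,1,-1],"rotation": [0,0,0]},{"claw": 0.3,"linear": [-1,1,-1],"rotation": [0,0,0]},{"claw": 0.3,"linear": [-0.5,1,-1],"rotation": [0,0,0]},{"claw": 0.3,"linear": [0,1,-1],"rotation": [0,0,0]},{"claw": 0.3,"linear": [0,1,-1],"rotation": [0,0,0]},{"claw": 0.3,"linear": [0,1,-1],"rotation": [0,0,0]}]}}

```text
time: 0.93
position: [0.3157, -0.3766, 0.3829]
tool_rot: [1.011, 1.343, -1.001]
ft_force: [1.1, -0.5, -0.0]
grip_width: 0.699
```

Run:
```python
from h import *
go([.553,.018,.37],np.radians(-61))
```

```text
t 0.93 tcp [ 0.3157 -0.3766  0.3829] q [ 1.07 -0.03 -0.24  1.53 -0.01  1.65 -0.47] F [ 1.1 -0.5 -0. ] T [-0.05 -0.06  0.01] w 0.699
x [-0.009  0.014 -1.   ] jaw yaw deg -74.2
shift units [  0.66  13.43 -12.59] max 13.43
rot units [-0.147 -0.01   0.002] (max .0796/row)
```

Emit:
{"name": "play_rows", "arguments": {"targets": [{"claw": 0.3,"linear": [0,1,-0.9],"rotation": [-0.075,-0.005,0]},{"claw": 0.3,"linear": [0,1,-0.8],"rotation": [-0.072,-0.005,0]},{"claw": 0.3,"linear": [0,1,-0.6],"rotation": [0,0,0]},{"claw": 0.3,"linear": [0,1,-0.6],"rotation": [0,0,0]},{"claw": 0.3,"linear": [0,1,-0.6],"rotation": [0,0,0]},{"claw": 0.3,"linear": [0,1,-0.6],"rotation": [0,0,0]},{"claw": 0.3,"linear": [0,1,-0.6],"rotation": [0,0,0]},{"claw": 0.3,"linear": [0,1,-0.6],"rotation": [0,0,0]},{"claw": 0.3,"linear": [0,1,-0.6],"rotation": [0,0,0]},{"claw": 0.3,"linear": [0,1,-0.6],"rotation": [0,0,0]}]}}

```text
time: 1.77
position: [0.4672, -0.0988, 0.3807]
tool_rot: [0.813, 1.414, -0.821]
ft_force: [0.8, -0.3, -0.7]
grip_width: 0.699
```

Run:
```python
from h import *
go([.553,.018,.36],np.radians(-61))
```

```text
t 1.77 tcp [ 0.4672 -0.0988  0.3807] q [ 0.79 -0.06 -0.6   1.56 -0.03  1.64 -0.86] F [ 0.8 -0.3 -0.7] T [-0.03 -0.04 -0.01] w 0.699
x [-0.005 -0.003 -1.   ] jaw yaw deg -60.1
shift units [ 0.8   5.31 -2.34] max 5.31
rot units [0.01  0.    0.004] (max .0796/row)
```

Emit:
{"name": "play_rows", "arguments": {"targets": [{"claw": 0.3,"linear": [0,1,-0.45],"rotation": [0,0,0]},{"claw": 0.3,"linear": [0,1,-0.45],"rotation": [0,0,0]},{"claw": 0.3,"linear": [0,1,-0.45],"rotation": [0,0,0]},{"claw": 0.3,"linear": [0,1,-0.45],"rotation": [0,0,0]},{"claw": 0.3,"linear": [0,1,-0.45],"rotation": [0,0,0]},{"claw": 0.3,"linear": [0,0.4,-0.1],"rotation": [0,0,0]},{"claw": 0.3,"linear": [0,0,0],"rotation": [0,0,0]}]}}

```text
time: 2.35
position: [0.5578, 0.0337, 0.3773]
tool_rot: [0.808, 1.421, -0.814]
ft_force: [-1.7, -0.7, 0.3]
grip_width: 0.704
```

Run:
```python
from h import *
go([.553,.018,.284],np.radians(-61))
s=get_image('side'); cv2.imwrite('pics/s1.png',cv2.resize(s[120:300,220:460],(800,600)))
```

```text
t 2.35 tcp [0.5578 0.0337 0.3773] q [ 0.57  0.16 -0.78  1.38  0.11  1.65 -1.23] F [-1.7 -0.7  0.3] T [-0.    0.02  0.01] w 0.704
x [-0.008  0.    -1.   ] jaw yaw deg -59.6
shift units [ 3.73 -0.46  0.46] max 3.73
rot units [ 0.016 -0.002  0.004] (max .0796/row)
```

View pics/s1.png

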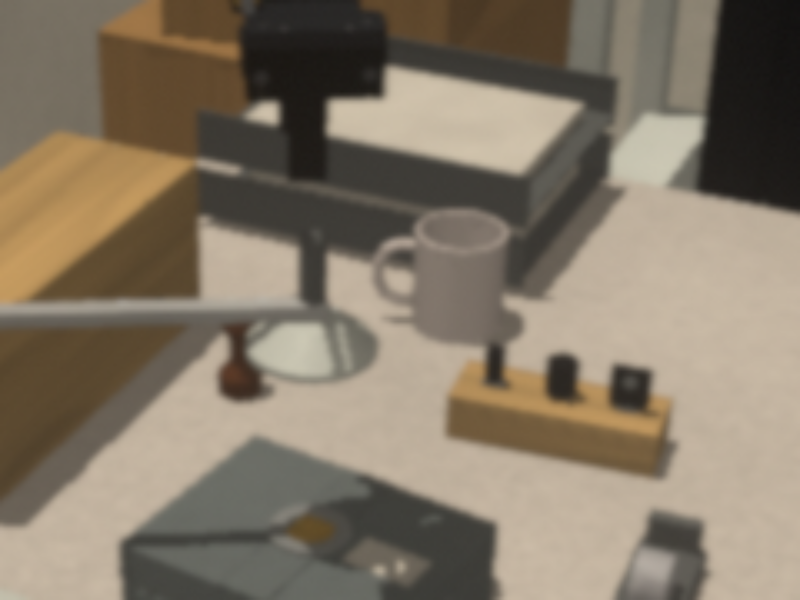

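The knob top is at about (314,189) in the side view, straight under the fingers. I'll descend and grip it.

Emit:
{"name": "play_rows", "arguments": {"newtons": 15, "targets": [{"claw": 0.3,"linear": [0,-0.4,0.4],"rotation": [0,0,0]},{"claw": 0.3,"linear": [0.8,-0.1,0.1],"rotation": [0,0,0]},{"claw": 0.3,"linear": [0.8,0,0],"rotation": [0,0,0]},{"claw": 0.3,"linear": [0.8,0,0],"rotation": [0,0,0]},{"claw": 0.3,"linear": [0.7,0,0],"rotation": [0,0,0]},{"claw": 0.3,"linear": [0.4,0,0],"rotation": [0,0,0]},{"claw": 1,"linear": [0,0,0],"rotation": [0,0,0]},{"claw": 1,"linear": [0,0,0],"rotation": [0,0,0]},{"claw": 1,"linear": [0,0,0],"rotation": [0,0,0]},{"claw": 1,"linear": [0,0,0],"rotation": [0,0,0]}]}}

```text
time: 3.23
position: [0.5484, 0.0053, 0.2883]
tool_rot: [0.812, 1.415, -0.828]
ft_force: [-0.2, 0.1, 0.1]
grip_width: 0.477
```

Run:
```python
from h import *
s,R=st()
H=np.array([.762,.132]);p=s['position'][:2];v=p-H;print(np.hypot(*v)); v=v/np.hypot(*v)*.24
p0=p.copy()
for a in np.arange(.1,1.35,.1):
    c,sn=np.cos(-a),np.sin(-a);q=H+np.array([[c,-sn],[sn,c]])@v
    d=R.T@np.r_[q-p0,0]/.025; print(round(a,1),q.round(3),d.round(2)); p0=q
```

```text
t 3.23 tcp [0.5484 0.0053 0.2883] q [ 0.62  0.14 -0.75  1.57  0.1   1.47 -1.19] F [-0.2  0.1  0.1] T [ 0.   -0.01  0.  ] w 0.477
x [-0.008 -0.007 -1.   ] jaw yaw deg -60.3
0.24832292372081563
0.1 [0.544 0.031] [-0.01  0.36 -0.96]
0.2 [0.535 0.053] [-0.    0.13 -0.95]
0.3 [0.529 0.076] [-0.    0.22 -0.93]
0.4 [0.524 0.1  ] [-0.    0.31 -0.91]
0.5 [0.522 0.124] [-0.01  0.4  -0.87]
0.6 [0.523 0.148] [-0.01  0.49 -0.83]
0.7 [0.525 0.171] [-0.01  0.57 -0.77]
0.8 [0.53  0.195] [-0.01  0.64 -0.71]
0.9 [0.538 0.218] [-0.01  0.71 -0.65]
1.0 [0.547 0.24 ] [-0.01  0.77 -0.57]
1.1 [0.559 0.26 ] [-0.01  0.82 -0.49]
1.2 [0.573 0.28 ] [-0.01  0.87 -0.41]
1.3 [0.589 0.298] [-0.01  0.91 -0.32]
```

Emit:
{"name": "play_rows", "arguments": {"targets": [{"claw": 1,"linear": [0,0,0],"rotation": [0,0,0]},{"claw": 1,"linear": [0,0,0],"rotation": [0,0,0]},{"claw": 1,"linear": [0,0,0],"rotation": [0,0,0]},{"claw": 1,"linear": [0,0,0],"rotation": [0,0,0]},{"claw": 1,"linear": [0,0,0],"rotation": [0,0,0]},{"claw": 1,"linear": [0,0,0],"rotation": [0,0,0]},{"claw": 1,"linear": [0,0,0],"rotation": [0,0,0]}]}}

```text
time: 3.82
position: [0.5495, 0.006, 0.291]
tool_rot: [0.812, 1.412, -0.825]
ft_force: [-0.4, -0.4, 0.8]
grip_width: 0.176
```

Run:
```python
from h import *
s,R=st()
```

```text
t 3.82 tcp [0.5495 0.006  0.291 ] q [ 0.62  0.14 -0.75  1.57  0.1   1.47 -1.19] F [-0.4 -0.4  0.8] T [-0.    0.08  0.04] w 0.176
x [-0.005 -0.007 -1.   ] jaw yaw deg -60.2
```

Emit:
{"name": "play_rows", "arguments": {"targets": [{"claw": 1,"linear": [0,0,0],"rotation": [0,0,0]},{"claw": 1,"linear": [0,0,0],"rotation": [0,0,0]},{"claw": 1,"linear": [0,0,0],"rotation": [0,0,0]}]}}

```text
time: 4.07
position: [0.5495, 0.006, 0.291]
tool_rot: [0.812, 1.412, -0.825]
ft_force: [-0.2, -0.6, 1.0]
grip_width: 0.176
```

Run:
```python
from h import *
s,R=st()
a=get_image('side')[120:270,240:400];b=get_image('top')[180:280,250:357]
cv2.imwrite('pics/s2.png',np.hstack([cv2.resize(a,(400,375)),cv2.resize(b,(400,375))]))
```

```text
t 4.07 tcp [0.5495 0.006  0.291 ] q [ 0.62  0.14 -0.75  1.57  0.1   1.47 -1.19] F [-0.2 -0.6  1. ] T [-0.    0.06  0.03] w 0.176
x [-0.005 -0.007 -1.   ] jaw yaw deg -60.2
```

View pics/s2.png

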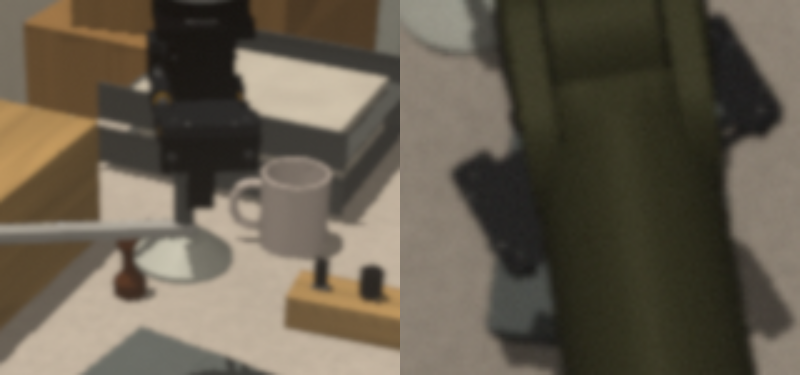

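The grip is only on the knob's edge, about 14 mm short along tool y. I'll open, shift and regrip.

Emit:
{"name": "play_rows", "arguments": {"newtons": 15, "targets": [{"claw": 0.65,"linear": [0,0,0],"rotation": [0,0,0]},{"claw": 0.65,"linear": [0,0,0],"rotation": [0,0,0]},{"claw": 0.65,"linear": [0,0,0],"rotation": [0,0,0]},{"claw": 0.65,"linear": [0.1,0.4,0],"rotation": [0,0,0]},{"claw": 0.65,"linear": [0.1,0.3,0],"rotation": [0,0,0]},{"claw": 1,"linear": [0,0,0],"rotation": [0,0,0]},{"claw": 1,"linear": [0,0,0],"rotation": [0,0,0]},{"claw": 1,"linear": [0,0,0],"rotation": [0,0,0]},{"claw": 1,"linear": [0,0,0],"rotation": [0,0,0]},{"claw": 1,"linear": [0,0,0],"rotation": [0,0,0]}]}}

```text
time: 5.0
position: [0.5673, 0.0162, 0.2856]
tool_rot: [0.812, 1.411, -0.823]
ft_force: [1.1, -1.0, -0.1]
grip_width: 0.2
```

Run:
```python
from h import *
s,R=st()
```

```text
t 5.0 tcp [0.5673 0.0162 0.2856] q [ 0.59  0.19 -0.76  1.54  0.14  1.47 -1.23] F [ 1.1 -1.  -0.1] T [-0.    0.01 -0.01] w 0.2
x [-0.003 -0.006 -1.   ] jaw yaw deg -60.2
```

Emit:
{"name": "play_rows", "arguments": {"targets": [{"claw": 1,"linear": [0,0,-0.5],"rotation": [0,0,0]},{"claw": 1,"linear": [0,0.05,-0.9],"rotation": [0,0,0]},{"claw": 1,"linear": [0,0.13,-0.9],"rotation": [0,0,0]},{"claw": 1,"linear": [0,0.2,-0.9],"rotation": [0,0,0]},{"claw": 1,"linear": [0,0.3,-0.9],"rotation": [0,0,0]}]}}

```text
time: 5.42
position: [0.5331, 0.1074, 0.2855]
tool_rot: [0.824, 1.397, -0.839]
ft_force: [4.2, -1.1, -0.9]
grip_width: 0.201
```

Run:
```python
from h import *
s,R=st()
H=np.array([.766,.132]);p=s['position'][:2];v=p-H;print(np.hypot(*v),np.degrees(np.arctan2(v[1],v[0])))
```

```text
t 5.42 tcp [0.5331 0.1074 0.2855] q [ 0.5   0.13 -0.82  1.59  0.11  1.46 -1.4 ] F [ 4.2 -1.1 -0.9] T [-0.17 -0.92 -0.12] w 0.201
x [ 0.003 -0.013 -1.   ] jaw yaw deg -61.3
0.23417650018686992 -173.9637112542373
```

Emit:
{"name": "play_rows", "arguments": {"targets": [{"claw": 1,"linear": [0,0.42,-0.9],"rotation": [0,0,0]},{"claw": 1,"linear": [0,0.5,-0.85],"rotation": [0,0,0]},{"claw": 1,"linear": [0,0.58,-0.8],"rotation": [0,0,0]},{"claw": 1,"linear": [0,0.64,-0.73],"rotation": [0,0,0]},{"claw": 1,"linear": [0,0.7,-0.66],"rotation": [0,0,0]},{"claw": 1,"linear": [0,0.76,-0.6],"rotation": [0,0,0]},{"claw": 1,"linear": [0,0.8,-0.5],"rotation": [0,0,0]},{"claw": 1,"linear": [0,0.85,-0.43],"rotation": [0,0,0]}]}}

```text
time: 6.08
position: [0.5838, 0.2902, 0.2852]
tool_rot: [0.824, 1.369, -0.856]
ft_force: [2.2, -4.2, 4.3]
grip_width: 0.202
```

Run:
```python
from h import *
s,R=st()
H=np.array([.766,.132]);p=s['position'][:2];v=p-H;print(np.hypot(*v),np.degrees(np.arctan2(v[1],v[0])))
```

```text
t 6.08 tcp [0.5838 0.2902 0.2852] q [ 0.1   0.43 -0.87  1.32  0.36  1.54 -1.82] F [ 2.2 -4.2  4.3] T [-0.83 -0.61 -0.11] w 0.202
x [ 0.017 -0.033 -0.999] jaw yaw deg -62.1
0.24124890813191954 139.03549781697998
```

The knob is now about 27 cm from the lock. I'll release, rise and rotate the tool about 157° so the final clockwise turn stays in joint range.

Emit:
{"name": "play_rows", "arguments": {"targets": [{"claw": 0.5,"linear": [0,0,0],"rotation": [0,0,0]},{"claw": 0.5,"linear": [0,0,0],"rotation": [0,0,0]},{"claw": 0.5,"linear": [0,0,0],"rotation": [0,0,0]},{"claw": 0.5,"linear": [-0.5,0,0],"rotation": [0,0,0]},{"claw": 0.5,"linear": [-1,0,0],"rotation": [0,0,0]},{"claw": 0.5,"linear": [-1,0,0],"rotation": [0,0,0]},{"claw": 0.5,"linear": [-1,0,0],"rotation": [0,0,0]},{"claw": 0.5,"linear": [0,0,0],"rotation": [-0.079,0,0]},{"claw": 0.5,"linear": [0,0,0],"rotation": [-0.079,0,0]},{"claw": 0.5,"linear": [0,0,0],"rotation": [-0.079,0,0]}]}}

```text
time: 6.92
position: [0.5761, 0.2942, 0.3836]
tool_rot: [0.527, 1.473, -0.566]
ft_force: [0.0, -0.4, -0.3]
grip_width: 0.498
```

Emit:
{"name": "play_rows", "arguments": {"targets": [{"claw": 0.3,"linear": [0,0,0],"rotation": [-0.079,0,0]},{"claw": 0.3,"linear": [0,0,0],"rotation": [-0.079,0,0]},{"claw": 0.3,"linear": [0,0,0],"rotation": [-0.079,0,0]},{"claw": 0.3,"linear": [0,0,0],"rotation": [-0.079,0,0]},{"claw": 0.3,"linear": [0,0,0],"rotation": [-0.079,0,0]},{"claw": 0.3,"linear": [0,0,0],"rotation": [-0.079,0,0]},{"claw": 0.3,"linear": [0,0,0],"rotation": [-0.079,0,0]},{"claw": 0.3,"linear": [0,0,0],"rotation": [-0.079,0,0]},{"claw": 0.3,"linear": [0,0,0],"rotation": [-0.079,0,0]},{"claw": 0.3,"linear": [0,0,0],"rotation": [-0.079,0,0]}]}}

```text
time: 7.75
position: [0.5691, 0.2883, 0.401]
tool_rot: [-0.463, 1.507, 0.394]
ft_force: [0.6, -0.1, 0.2]
grip_width: 0.7
```

Emit:
{"name": "play_rows", "arguments": {"targets": [{"claw": 0.3,"linear": [0,0,0],"rotation": [-0.079,0,0]},{"claw": 0.3,"linear": [0,0,0],"rotation": [-0.079,0,0]},{"claw": 0.3,"linear": [0,0,0],"rotation": [-0.079,0,0]},{"claw": 0.3,"linear": [0,0,0],"rotation": [-0.079,0,0]},{"claw": 0.3,"linear": [0,0,0],"rotation": [-0.079,0,0]},{"claw": 0.3,"linear": [0,0,0],"rotation": [-0.079,0,0]},{"claw": 0.3,"linear": [0,0,0],"rotation": [-0.079,0,0]},{"claw": 0.3,"linear": [0,0,0],"rotation": [-0.079,0,0]},{"claw": 0.3,"linear": [0,0,0],"rotation": [-0.079,0,0]}]}}

```text
time: 8.5
position: [0.5629, 0.282, 0.4147]
tool_rot: [-1.336, 1.162, 1.234]
ft_force: [0.6, 0.5, 0.3]
grip_width: 0.695
```

Run:
```python
from h import *
t=get_image('top');s=get_image('side');cv2.imwrite('pics/t3.png',t);cv2.imwrite('pics/s3.png',s)
go([.4345,-.31,.24],np.radians(95.2))
cv2.imwrite('pics/v3.png',np.hstack([cv2.resize(t[130:290,220:380],(400,400),interpolation=2),cv2.resize(s[230:350,250:370],(400,400),interpolation=2)]))
```

```text
t 8.6 tcp [0.5631 0.2822 0.4147] q [ 0.27  0.53 -1.33  1.13  0.59  1.84  0.81] F [ 0.3 -0.2 -0. ] T [ 0.11 -0.05 -0.  ] w 0.699
x [ 0.042 -0.042 -0.998] jaw yaw deg 95.5
shift units [  7.75   7.7  -22.74] max 22.74
rot units [ 0.004 -0.029  0.024] (max .0796/row)
```

View pics/v3.png

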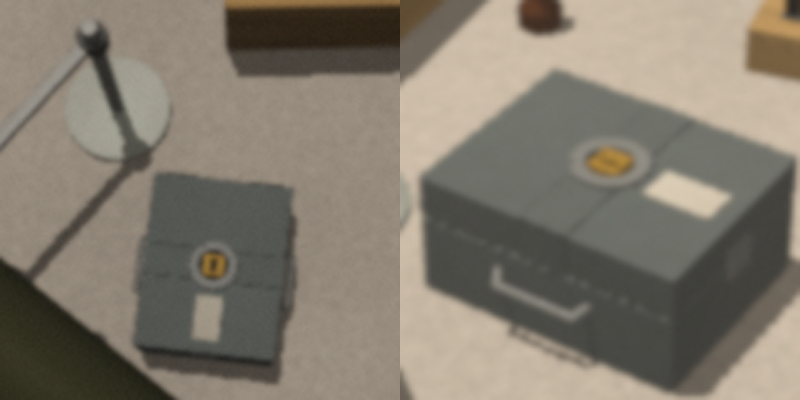

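The lock is in clear view: brass plug at about (305,236) in the top image and (313,279) in the side image, with the slot along the box's long axis. I'll measure it precisely now.

Run:
```python
from h import *
for n,(x,y,w,h) in (('top',(295,225,22,24)),('side',(297,265,34,30))):
    im=cv2.imread(f'pics/{n[0]}3.png');hs=cv2.cvtColor(im,cv2.COLOR_BGR2HSV)[y:y+h,x:x+w]
    m=(hs[...,1]>90).astype(np.uint8);m=cv2.morphologyEx(m,cv2.MORPH_CLOSE,np.ones((5,5)))
    M=cv2.moments(m,True);c=[[x+M['m10']/M['m00'],y+M['m01']/M['m00']]];print(n,c,M['m00'],onz(n,c,.099))
    # box top
    g=cv2.cvtColor(im,cv2.COLOR_BGR2HSV)
    if n=='top':
        B=((im.max(2)<115)&(g[...,1]<75)).astype(np.uint8);B[:200]=0;B[275:]=0;B[:,:272]=0;B[:,345:]=0
        B=cv2.morphologyEx(B,cv2.MORPH_CLOSE,np.ones((17,17)))
        k=max(cv2.findContours(B,0,2)[0],key=cv2.contourArea);print(cv2.minAreaRect(k));
c=[(220+x*.4,130+y*.4) for x,y in((157,174),(291,188),(270,360),(136,345))]
P=onz('top',c,.095);print(P.round(3),P.mean(0));e=[P[i]-P[j] for i,j in((0,3),(1,2),(1,0),(2,3))]
print([ (np.hypot(*v[:2]).round(3),np.degrees(np.arctan2(v[1],v[0])).round(1)) for v in e])
c=[(250+(x-400)*.3,230+y*.3) for x,y in((558,70),(797,157),(670,282),(423,178))]
P=onz('side',c,.095);print(P.round(3),P.mean(0));e=[P[(i+1)%4]-P[i] for i in range(4)]
print([ (np.hypot(*v[:2]).round(3),np.degrees(np.arctan2(v[1],v[0])).round(1)) for v in e])
```

```text
top [[305.02222222222224, 235.55555555555554]] 90.0 [[0.55640203 0.01746283 0.099     ]]
((305.73394775390625, 237.71495056152344), (64.92693328857422, 74.8520736694336), 1.9749339818954468)
side [[312.64444444444445, 278.18888888888887]] 90.0 [[0.5569965  0.02282436 0.099     ]]
[[ 0.663  0.079  0.095]
 [ 0.643 -0.074  0.095]
 [ 0.447 -0.044  0.095]
 [ 0.467  0.105  0.095]] [0.55486159 0.01636186 0.095     ]
[(np.float64(0.197), np.float64(-7.6)), (np.float64(0.198), np.float64(-8.6)), (np.float64(0.154), np.float64(-97.5)), (np.float64(0.151), np.float64(-97.9))]
[[ 0.64  -0.067  0.095]
 [ 0.447 -0.041  0.095]
 [ 0.471  0.117  0.095]
 [ 0.661  0.088  0.095]] [0.55472299 0.02440804 0.095     ]
[(np.float64(0.194), np.float64(172.2)), (np.float64(0.16), np.float64(81.4)), (np.float64(0.193), np.float64(-8.6)), (np.float64(0.157), np.float64(-97.9))]
```

Emit:
{"name": "play_rows", "arguments": {"targets": [{"claw": 0.3,"linear": [0,0,-1],"rotation": [0,-0.01,0.01]},{"claw": 0.3,"linear": [0,0,-1],"rotation": [0,-0.01,0.01]},{"claw": 0.3,"linear": [0,0,-1],"rotation": [0,-0.005,0]},{"claw": 0.3,"linear": [0,0,-1],"rotation": [0,0,0]}]}}

```text
time: 8.93
position: [0.5671, 0.187, 0.4194]
tool_rot: [-1.285, 1.16, 1.273]
ft_force: [0.0, -0.0, 0.4]
grip_width: 0.701
```

Run:
```python
from h import *
go([.4345,-.31,.3],np.radians(95.2))
```

```text
t 8.93 tcp [0.5671 0.187  0.4194] q [ 0.53  0.45 -1.34  1.2   0.46  1.81  0.99] F [ 0.  -0.   0.4] T [ 0.05 -0.14 -0.01] w 0.701
x [ 0.007 -0.003 -1.   ] jaw yaw deg 95.5
shift units [  4.8    7.21 -19.27] max 19.27
rot units [ 0.003 -0.002  0.004] (max .0796/row)
```

Emit:
{"name": "play_rows", "arguments": {"targets": [{"claw": 0.3,"linear": [0,0.35,-1],"rotation": [0,0,0]},{"claw": 0.3,"linear": [0.2,0.35,-1],"rotation": [0,0,0]},{"claw": 0.2,"linear": [0.3,0.35,-1],"rotation": [0,0,0]},{"claw": 0.2,"linear": [0.3,0.35,-1],"rotation": [0,0,0]},{"claw": 0.2,"linear": [0.3,0.35,-1],"rotation": [0,0,0]},{"claw": 0.2,"linear": [0.3,0.35,-1],"rotation": [0,0,0]},{"claw": 0.2,"linear": [0.3,0.35,-1],"rotation": [0,0,0]}]}}

```text
time: 9.52
position: [0.5173, -0.0011, 0.3784]
tool_rot: [-1.262, 1.178, 1.245]
ft_force: [0.1, -0.0, 0.1]
grip_width: 0.795
```

Run:
```python
from h import *
go([.4345,-.31,.3],np.radians(95.2))
```

```text
t 9.52 tcp [ 0.5173 -0.0011  0.3784] q [ 1.21  0.12 -1.36  1.48  0.13  1.63  1.49] F [ 0.1 -0.   0.1] T [ 0.09 -0.12 -0.  ] w 0.795
x [ 0.008 -0.006 -1.   ] jaw yaw deg 93.5
shift units [  3.18   4.08 -12.11] max 12.11
rot units [-0.019 -0.004  0.005] (max .0796/row)
```

Emit:
{"name": "play_rows", "arguments": {"targets": [{"claw": 0.2,"linear": [0.25,0.35,-1],"rotation": [-0.005,0,0]},{"claw": 0.2,"linear": [0.25,0.35,-1],"rotation": [-0.005,0,0]},{"claw": 0.2,"linear": [0.25,0.35,-1],"rotation": [-0.005,0,0]},{"claw": 0.2,"linear": [0.25,0.35,-1],"rotation": [-0.005,0,0]},{"claw": 0.2,"linear": [0.25,0.35,-1],"rotation": [0,0,0]}]}}

```text
time: 9.93
position: [0.4776, -0.1344, 0.3473]
tool_rot: [-1.274, 1.185, 1.247]
ft_force: [1.0, -0.0, 0.7]
grip_width: 0.802
```

Run:
```python
from h import *
go([.4345,-.31,.3],np.radians(95.2))
```

```text
t 9.93 tcp [ 0.4776 -0.1344  0.3473] q [ 1.51 -0.04 -1.24  1.59 -0.02  1.56  1.9 ] F [ 1.  -0.   0.7] T [ 0.1  -0.23 -0.03] w 0.802
x [ 0.005 -0.017 -1.   ] jaw yaw deg 93.9
shift units [ 2.    2.2  -6.86] max 6.86
rot units [-0.015 -0.011  0.003] (max .0796/row)
```

Emit:
{"name": "play_rows", "arguments": {"targets": [{"claw": 0.2,"linear": [0.5,0.3,-1],"rotation": [-0.005,-0.003,0]},{"claw": 0.2,"linear": [0.5,0.3,-1],"rotation": [-0.005,-0.003,0]},{"claw": 0.2,"linear": [0.5,0.3,-1],"rotation": [-0.005,-0.003,0]},{"claw": 0.2,"linear": [0.5,0.3,-1],"rotation": [0,0,0]},{"claw": 0.2,"linear": [0.5,0.3,-1],"rotation": [0,0,0]},{"claw": 0.2,"linear": [0.5,0.3,-1],"rotation": [0,0,0]}]}}

```text
time: 10.43
position: [0.4392, -0.2953, 0.276]
tool_rot: [-1.269, 1.192, 1.243]
ft_force: [0.2, -0.2, 0.5]
grip_width: 0.803
```

Run:
```python
from h import *
go([.4345,-.31,.2],np.radians(95.2))
```

```text
t 10.43 tcp [ 0.4392 -0.2953  0.276 ] q [ 1.59  0.13 -1.13  1.65  0.13  1.43  2.07] F [ 0.2 -0.2  0.5] T [ 0.13 -0.18  0.05] w 0.803
x [ 0.003 -0.019 -1.   ] jaw yaw deg 93.5
shift units [ 3.05  0.23 -0.52] max 3.05
rot units [-0.019 -0.012  0.001] (max .0796/row)
```

Emit:
{"name": "play_rows", "arguments": {"targets": [{"claw": 0.2,"linear": [0.8,0.2,-0.4],"rotation": [-0.019,-0.012,0]},{"claw": 0.2,"linear": [0.8,0,0],"rotation": [0,0,0]},{"claw": 0.2,"linear": [0.8,0,0],"rotation": [0,0,0]},{"claw": 0.2,"linear": [0.8,0,0],"rotation": [0,0,0]},{"claw": 0.3,"linear": [0.8,0,0],"rotation": [0,0,0]},{"claw": 0.3,"linear": [0.8,0,0],"rotation": [0,0,0]},{"claw": 0.3,"linear": [0.3,0,0],"rotation": [0,0,0]},{"claw": 0.3,"linear": [0,0,0],"rotation": [0,0,0]}]}}

```text
time: 11.1
position: [0.4266, -0.316, 0.1442]
tool_rot: [-1.241, 1.196, 1.24]
ft_force: [0.2, 0.1, 0.2]
grip_width: 0.707
```

Run:
```python
from h import *
go([.4345,-.31,.05],np.radians(95.2))
for n,uv in (('top',(421,277)),('side',(409,231))): print(n,onz(n,[uv],.075))
# dark heads in the initial images
for n,(x,y,w,h),z in(('top',(402,228,30,62),.078),('side',(360,218,60,28),.061)):
    im=cv2.imread(f'pics/{n}0.png')[y:y+h,x:x+w]; m=(im.max(2)<70).astype(np.uint8)
    k,l,S,C=cv2.connectedComponentsWithStats(m)
    for i in range(1,k):
        if S[i,4]>8: print(n,S[i],C[i]+[x,y],onz(n,[C[i]+[x,y]],z))
# stand front face bottom/top in side view: corners of the wood
a=get_image('side');cv2.imwrite('pics/s4.png',cv2.resize(a[150:280,330:470],(600,557),interpolation=2))
```

```text
t 11.1 tcp [ 0.4266 -0.316   0.1442] q [ 1.53  0.27 -1.07  1.82  0.26  1.2   1.99] F [0.2 0.1 0.2] T [ 0.07 -0.1   0.03] w 0.707
x [-0.004 -0.005 -1.   ] jaw yaw deg 92.4
shift units [ 3.77 -0.34  0.25] max 3.77
rot units [-0.032 -0.003 -0.003] (max .0796/row)
top [[ 0.43276426 -0.3090049   0.075     ]]
side [[ 0.43536278 -0.30595276  0.075     ]]
top [10  9  6  8 36] [414.61111111 240.25      ] [[ 0.53818398 -0.29629777  0.078     ]]
top [11 26 10 11 82] [417.57317073 258.90243902] [[ 0.48427823 -0.30165794  0.078     ]]
top [16 44  6 13 61] [420.50819672 277.42622951] [[ 0.43140741 -0.30688729  0.078     ]]
side [ 7  6  3 11 33] [368. 229.] [[ 0.54265898 -0.29121762  0.061     ]]
side [25  9  8 13 84] [388.22619048 232.8452381 ] [[ 0.48772073 -0.29597576  0.061     ]]
side [ 44  13  10  12 100] [408.54 236.43] [[ 0.43403253 -0.30198326  0.061     ]]
```

View pics/s4.png

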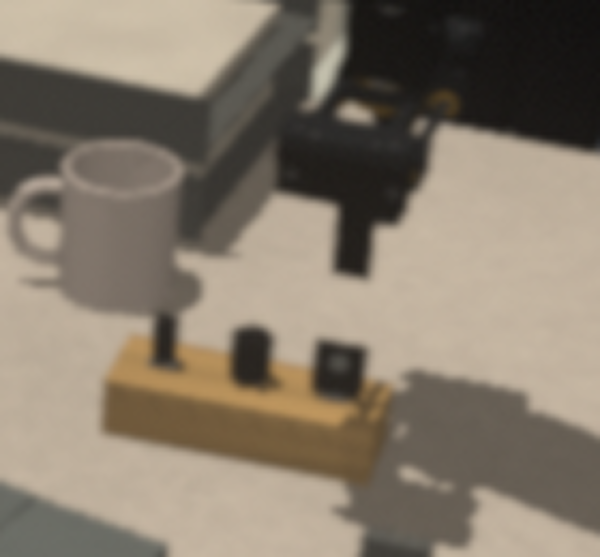

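The gripper sits above the flat-headed key and is clear of the others. I'll descend and grip.

Emit:
{"name": "play_rows", "arguments": {"newtons": 30, "targets": [{"claw": 0.3,"linear": [0.3,-0.25,0.3],"rotation": [-0.032,-0.003,-0.003]},{"claw": 0.3,"linear": [0.7,0,0],"rotation": [0,0,0]},{"claw": 0.3,"linear": [0.7,0,0],"rotation": [0,0,0]},{"claw": 0.3,"linear": [0.7,0,0],"rotation": [0,0,0]},{"claw": 0.3,"linear": [0.6,0,0],"rotation": [0,0,0]},{"claw": 0.3,"linear": [0.4,0,0],"rotation": [0,0,0]},{"claw": 0.3,"linear": [0,0,0],"rotation": [0,0,0]}]}}

```text
time: 11.73
position: [0.4418, -0.3094, 0.0653]
tool_rot: [-1.299, 1.158, 1.267]
ft_force: [-0.7, 0.3, -0.4]
grip_width: 0.702
```

Run:
```python
from h import *
go([.432,-.308,.05],np.radians(95.4))
```

```text
t 11.73 tcp [ 0.4418 -0.3094  0.0653] q [ 1.44  0.38 -1.02  1.89  0.38  1.05  1.94] F [-0.7  0.3 -0.4] T [ 0.15 -0.14 -0.  ] w 0.702
x [ 0.015 -0.011 -1.   ] jaw yaw deg 95.8
shift units [0.6  0.39 0.1 ] max 0.6
rot units [ 0.005 -0.008  0.009] (max .0796/row)
```

Emit:
{"name": "play_rows", "arguments": {"targets": [{"claw": 0.3,"linear": [0.3,0.25,0.05],"rotation": [0.002,-0.008,0.008]},{"claw": 0.3,"linear": [0.2,0.05,0],"rotation": [0,0,0]},{"claw": 0.3,"linear": [0,0,0],"rotation": [0,0,0]},{"claw": 0.3,"linear": [0,0,0],"rotation": [0,0,0]}]}}

```text
time: 12.07
position: [0.436, -0.3094, 0.0544]
tool_rot: [-1.284, 1.159, 1.28]
ft_force: [0.2, 0.4, -0.6]
grip_width: 0.696
```

Run:
```python
from h import *
go([.432,-.308,.05],np.radians(95.4))
```

```text
t 12.07 tcp [ 0.436  -0.3094  0.0544] q [ 1.44  0.4  -1.01  1.9   0.39  1.05  1.94] F [ 0.2  0.4 -0.6] T [ 0.03 -0.12  0.02] w 0.696
x [ 0.003 -0.001 -1.   ] jaw yaw deg 95.7
shift units [0.17 0.15 0.07] max 0.17
rot units [ 0.004 -0.001  0.002] (max .0796/row)
```

Emit:
{"name": "play_rows", "arguments": {"newtons": 30, "targets": [{"claw": 0.3,"linear": [0.15,0.1,0.05],"rotation": [0.002,0,0]},{"claw": 1,"linear": [0,0,0],"rotation": [0,0,0]},{"claw": 1,"linear": [0,0,0],"rotation": [0,0,0]},{"claw": 1,"linear": [0,0,0],"rotation": [0,0,0]},{"claw": 1,"linear": [0,0,0],"rotation": [0,0,0]},{"claw": 1,"linear": [0,0,0],"rotation": [0,0,0]},{"claw": 1,"linear": [0,0,0],"rotation": [0,0,0]},{"claw": 1,"linear": [0,0,0],"rotation": [0,0,0]},{"claw": 1,"linear": [0,0,0],"rotation": [0,0,0]},{"claw": 1,"linear": [0,0,0],"rotation": [0,0,0]}]}}

```text
time: 12.9
position: [0.4342, -0.3095, 0.0523]
tool_rot: [-1.285, 1.162, 1.274]
ft_force: [-0.0, 0.2, 0.5]
grip_width: 0.114
```

Run:
```python
from h import *
go([.432,-.308,.05],np.radians(95.4))
```

```text
t 12.9 tcp [ 0.4342 -0.3095  0.0523] q [ 1.44  0.4  -1.01  1.91  0.39  1.04  1.93] F [-0.   0.2  0.5] T [ 0.16 -0.11 -0.04] w 0.114
x [ 0.005 -0.004 -1.   ] jaw yaw deg 95.5
shift units [0.09 0.08 0.07] max 0.09
rot units [ 0.001 -0.003  0.003] (max .0796/row)
```

Opening is 9.9 mm, which matches the 10 mm head. I'll lift.

Emit:
{"name": "play_rows", "arguments": {"newtons": 40, "targets": [{"claw": 1,"linear": [-0.2,0,0],"rotation": [0,0,0]},{"claw": 1,"linear": [-0.4,0,0],"rotation": [0,0,0]},{"claw": 1,"linear": [-0.5,0,0],"rotation": [0,0,0]},{"claw": 1,"linear": [-0.8,0,0],"rotation": [0,0,0]},{"claw": 1,"linear": [-1,0,0],"rotation": [0,0,0]},{"claw": 1,"linear": [-1,0,0],"rotation": [0,0,0]},{"claw": 1,"linear": [-1,0,0],"rotation": [0,0,0]},{"claw": 1,"linear": [-1,0,0],"rotation": [0,0,0]}]}}

```text
time: 13.57
position: [0.4309, -0.3054, 0.2065]
tool_rot: [-1.279, 1.158, 1.284]
ft_force: [0.3, -1.5, -0.8]
grip_width: 0.112
```

Run:
```python
from h import *
go([.5565,.0165,.21],np.radians(81.9))
```

```text
t 13.57 tcp [ 0.4309 -0.3054  0.2065] q [ 1.58  0.2  -1.12  1.74  0.19  1.32  2.09] F [ 0.3 -1.5 -0.8] T [ 0.05 -0.11  0.03] w 0.112
x [-0.001  0.004 -1.   ] jaw yaw deg 95.7
shift units [-0.1  -6.28 12.31] max 12.31
rot units [ 0.153  0.002 -0.001] (max .0796/row)
```

Emit:
{"name": "play_rows", "arguments": {"targets": [{"claw": 1,"linear": [-0.1,-0.5,0.9],"rotation": [0.02,0,0]},{"claw": 1,"linear": [-0.1,-0.5,0.9],"rotation": [0.03,0,0]},{"claw": 1,"linear": [0,-0.5,0.9],"rotation": [0.03,0,0]},{"claw": 1,"linear": [0,-0.4,0.9],"rotation": [0.03,0,0]},{"claw": 1,"linear": [0,-0.35,0.9],"rotation": [0.03,0,0]},{"claw": 1,"linear": [0,-0.3,0.9],"rotation": [0.01,0,0]},{"claw": 1,"linear": [0,-0.3,0.9],"rotation": [0,0,0]},{"claw": 1,"linear": [0,-0.3,0.9],"rotation": [0,0,0]}]}}

```text
time: 14.23
position: [0.5222, -0.128, 0.2291]
tool_rot: [-1.105, 1.284, 1.076]
ft_force: [0.7, -0.1, -0.6]
grip_width: 0.11
```

Run:
```python
from h import *
go([.5565,.0165,.21],np.radians(81.9))
```

```text
t 14.23 tcp [ 0.5222 -0.128   0.2291] q [ 1.24  0.21 -1.18  1.7   0.22  1.35  1.43] F [ 0.7 -0.1 -0.6] T [ 0.07 -0.17 -0.  ] w 0.11
x [ 0.009 -0.015 -1.   ] jaw yaw deg 80.8
shift units [ 0.69 -0.42  5.93] max 5.93
rot units [-0.012 -0.008  0.007] (max .0796/row)
```

Emit:
{"name": "play_rows", "arguments": {"targets": [{"claw": 1,"linear": [0,-0.1,1],"rotation": [-0.006,-0.008,0.007]},{"claw": 1,"linear": [0,-0.1,1],"rotation": [-0.006,0,0]},{"claw": 1,"linear": [0,-0.05,1],"rotation": [0,0,0]},{"claw": 1,"linear": [0,-0.05,1],"rotation": [0,0,0]},{"claw": 1,"linear": [0,-0.05,1],"rotation": [0,0,0]},{"claw": 1,"linear": [0,0,0.4],"rotation": [0,0,0]},{"claw": 1,"linear": [0,0,0],"rotation": [0,0,0]},{"claw": 1,"linear": [0,0,0],"rotation": [0,0,0]}]}}

```text
time: 14.9
position: [0.5511, 0.0196, 0.2387]
tool_rot: [-1.117, 1.264, 1.111]
ft_force: [-0.1, -1.0, -1.0]
grip_width: 0.113
```

Run:
```python
from h import *
go([.5565,.0165,.15],np.radians(81.9))
```

```text
t 14.9 tcp [0.5511 0.0196 0.2387] q [ 0.95  0.28 -1.21  1.65  0.27  1.39  1.15] F [-0.1 -1.  -1. ] T [ 0.07 -0.14  0.02] w 0.113
x [ 0.004 -0.001 -1.   ] jaw yaw deg 82.7
shift units [ 3.55 -0.21 -0.1 ] max 3.55
rot units [ 0.008 -0.     0.003] (max .0796/row)
```

Emit:
{"name": "play_rows", "arguments": {"targets": [{"claw": 1,"linear": [0.6,-0.1,-0.05],"rotation": [0.006,0,0.003]},{"claw": 1,"linear": [0.7,0,0],"rotation": [0,0,0]},{"claw": 1,"linear": [0.7,0,0],"rotation": [0,0,0]},{"claw": 1,"linear": [0.6,0,0],"rotation": [0,0,0]},{"claw": 1,"linear": [0.3,0,0],"rotation": [0,0,0]},{"claw": 1,"linear": [0,0,0],"rotation": [0,0,0]},{"claw": 1,"linear": [0,0,0],"rotation": [0,0,0]}]}}

```text
time: 15.48
position: [0.5532, 0.003, 0.1597]
tool_rot: [-1.096, 1.287, 1.092]
ft_force: [-0.6, 0.5, -0.5]
grip_width: 0.114
```

Run:
```python
from h import *
go([.5565,.0165,.15],np.radians(81.9))
a=get_image('side');b=get_image('top');cv2.imwrite('pics/s5.png',a);cv2.imwrite('pics/t5.png',b)
cv2.imwrite('pics/v5.png',np.hstack([cv2.resize(a[220:310,270:360],(450,450),interpolation=2),cv2.resize(b[205:275,270:340],(350,450),interpolation=2)]))
print(proj('side',[.5565,.0165,.099]),proj('side',[.5565,.0225,.099]))
```

```text
t 15.48 tcp [0.5532 0.003  0.1597] q [ 0.91  0.36 -1.15  1.74  0.35  1.27  1.09] F [-0.6  0.5 -0.5] T [ 0.05 -0.13  0.02] w 0.114
x [-0.004 -0.007 -1.   ] jaw yaw deg 81.0
shift units [ 0.39 -0.05  0.56] max 0.56
rot units [-0.01  -0.005 -0.002] (max .0796/row)
[[314.05926633 276.75151428]] [[312.9093071  278.16841805]]
```

View pics/v5.png

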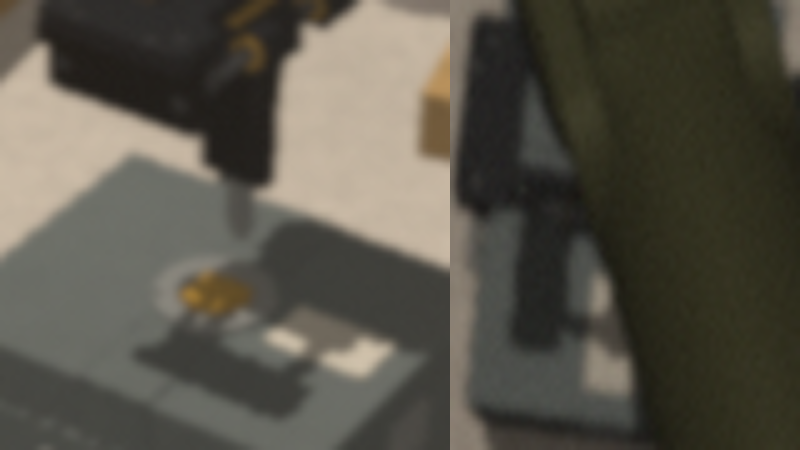

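The side view shows the blade tip at about (318,267.5) and the plug at (312.7,278). The top view is blocked by the forearm. I'll compare the tip with its predicted projection.

Run:
```python
from h import *
s,R=st(); tip=s['position']+R[:,0]*.0403; print('tip',tip,proj('side',tip), proj('side',tip+[.01,0,0]),proj('side',tip+[0,.01,0]),proj('side',tip+[0,0,.01]))
# direct blade measurement: greyish-lighter pixels vs dark finger rows 258-268
a=cv2.imread('pics/s5.png');
for r in range(256,270): print(r,a[r,310:328].mean(1).astype(int))
```

```text
t 15.58 tcp [0.5536 0.0034 0.1605] q [ 0.91  0.36 -1.15  1.74  0.35  1.27  1.09] F [-0.3 -0.2 -1.1] T [ 0.11 -0.18  0.  ] w 0.111
x [-0.003 -0.007 -1.   ] jaw yaw deg 81.0
tip [0.55351651 0.00308959 0.12019835] [[317.90720467 266.1443322 ]] [[313.83627795 265.04466097]] [[316.00638446 268.45165428]] [[317.95503838 262.41542799]]
256 [119 123 123 110  90  76  68  60  54  49  48  51  59  85 125 159 175 181]
257 [109 110 111 106  99  88  78  72  69  67  74  89 104 124 151 171 179 181]
258 [106 107 106 106 101  90  81  76  75  80  98 123 140 155 168 178 180 181]
259 [106 107 106 106 101  90  81  78  77  83 102 128 144 155 165 172 176 179]
260 [106 106 107 105 101  90  81  78  77  80  95 113 125 134 144 153 162 168]
261 [106 106 106 105 100  90  81  78  77  79  89 102 109 114 119 126 134 142]
262 [107 106 107 105 100  90  81  78  77  79  88  98 103 105 107 108 111 117]
263 [106 107 107 106 101  91  82  78  77  79  88  96 102 103 104 102 100 100]
264 [107 107 107 106 103  93  84  79  77  80  87  97 102 102 100  95  87  81]
265 [106 107 107 107 104  97  86  80  78  81  90  98 102  99  91  81  72  66]
266 [106 106 107 106 105 100  91  84  81  86  95 100 101  94  81  69  63  61]
267 [106 107 107 107 106 103  97  91  88  92  98 100  95  84  71  63  61  61]
268 [106 106 106 106 106 104 101  99  98  99  99  95  85  72  64  61  60  60]
269 [107 107 106 106 105 104 104 104 103 102  99  89  77  66  61  61  60  60]
```

The column agrees to 0.2 px, and the row bias of +1.4 px is the same for the plug and the tip. Together with the top view this puts the tip target at about (0.5585, 0.0172). I'll align, then descend in small steps.

Emit:
{"name": "play_rows", "arguments": {"targets": [{"claw": 1,"linear": [0,-0.1,0.3],"rotation": [-0.008,-0.005,-0.001]},{"claw": 1,"linear": [0,-0.05,0.2],"rotation": [0,0,0]},{"claw": 1,"linear": [0,0,0],"rotation": [0,0,0]},{"claw": 1,"linear": [0,0,0],"rotation": [0,0,0]},{"claw": 1,"linear": [0,0,0],"rotation": [0,0,0]}]}}

```text
time: 16.0
position: [0.562, 0.0172, 0.1636]
tool_rot: [-1.105, 1.268, 1.1]
ft_force: [-0.1, -1.1, -1.6]
grip_width: 0.107
```

```bash
cat >> h.py <<'E'
def tipgo(t,jaw=81.9):
    s=get_state();R=Ro.from_rotvec(s['tool_rot']).as_matrix();print('tip',(s['position']+R[:,0]*.0403).round(4))
    go(np.array(t)+[0,0,.0403],np.radians(jaw))
E
python3 - <<'E'
from h import *
tipgo([.5585,.0172,.105])
E
```

```text
tip [0.5623 0.0173 0.1233]
t 16.0 tcp [0.562  0.0172 0.1636] q [ 0.88  0.37 -1.15  1.73  0.35  1.27  1.08] F [-0.1 -1.1 -1.6] T [ 0.14 -0.16  0.01] w 0.107
x [ 0.006  0.002 -1.   ] jaw yaw deg 81.8
shift units [ 0.73  0.14 -0.02] max 0.73
rot units [-0.001  0.002  0.003] (max .0796/row)
```

Emit:
{"name": "play_rows", "arguments": {"targets": [{"claw": 1,"linear": [0.2,0.12,0],"rotation": [0,0.002,0.002]},{"claw": 1,"linear": [0.2,0,0],"rotation": [0,0,0]},{"claw": 1,"linear": [0.1,0,0],"rotation": [0,0,0]},{"claw": 1,"linear": [0,0,0],"rotation": [0,0,0]},{"claw": 1,"linear": [0,0,0],"rotation": [0,0,0]}]}}

```text
time: 16.42
position: [0.5585, 0.018, 0.1498]
tool_rot: [-1.106, 1.273, 1.102]
ft_force: [0.0, -0.4, -1.0]
grip_width: 0.112
```

Run:
```python
from h import *
tipgo([.5585,.0172,.095])
a=get_image('side');cv2.imwrite('pics/s6.png',a)
for r in range(262,282,2): print(r,a[r,304:328].mean(1).astype(int))
s=get_state();R=Ro.from_rotvec(s['tool_rot']).as_matrix();print(proj('side',s['position']+R[:,0]*.0403))
```

```text
tip [0.5586 0.0179 0.1095]
t 16.42 tcp [0.5585 0.018  0.1498] q [ 0.87  0.38 -1.14  1.75  0.37  1.25  1.07] F [ 0.  -0.4 -1. ] T [ 0.08 -0.2  -0.02] w 0.112
x [ 0.002 -0.002 -1.   ] jaw yaw deg 81.9
shift units [ 0.58 -0.   -0.03] max 0.58
rot units [-0.    -0.001  0.001] (max .0796/row)
262 [107 107 105 100  90  74  64  54  49  43  38  35  33  36  50  72  93 103
 105 106 107 109 112 115]
264 [107 107 107 106 103  96  85  78  74  71  69  69  72  76  85  95 100 102
 103 104 101  98  88  79]
266 [107 108 107 107 105  99  88  81  77  77  80  89  98 101 101 100  95  90
  87  86  84  76  68  69]
268 [107 108 108 108 106  99  89  81  77  77  80  89  96  97  92  83  72  64
  62  62  62  61  61  65]
270 [107 108 109 110 109 103  93  83  78  77  79  83  81  72  66  62  60  59
  60  60  59  59  60  59]
272 [114 118 122 125 126 122 110  94  84  80  84  89  84  75  69  66  65  63
  61  60  60  60  59  59]
274 [130 130 126 122 115 109 104 100  93  85  80  78  77  75  73  73  72  71
  68  66  62  59  59  59]
276 [128 117 100  83  74  73  74  76  74  74  71  71  70  70  71  72  73  74
  73  72  67  63  60  60]
278 [118  98  79  70  68  69  70  70  72  72  72  72  71  70  69  70  71  72
  73  74  72  66  62  61]
280 [92 78 74 72 71 70 70 70 70 71 70 70 68 69 69 71 72 73 74 74 73 68 63 61]
[[312.98910261 272.97953347]]
```

The blade column (~312.6) lines up with the plug column (312.64). Now I start the insertion.

Emit:
{"name": "play_rows", "arguments": {"targets": [{"claw": 1,"linear": [0.15,0,-0.03],"rotation": [0,0,0]},{"claw": 1,"linear": [0.15,0,0],"rotation": [0,0,0]},{"claw": 1,"linear": [0.15,0,0],"rotation": [0,0,0]},{"claw": 1,"linear": [0.1,0,0],"rotation": [0,0,0]},{"claw": 1,"linear": [0,0,0],"rotation": [0,0,0]}]}}

```text
time: 16.88
position: [0.5595, 0.0177, 0.1357]
tool_rot: [-1.106, 1.271, 1.101]
ft_force: [0.1, 0.3, 0.6]
grip_width: 0.106
```

Run:
```python
from h import *
tipgo([.5585,.0172,.085])
```

```text
tip [0.5596 0.0176 0.0954]
t 16.88 tcp [0.5595 0.0177 0.1357] q [ 0.86  0.4  -1.13  1.76  0.38  1.22  1.06] F [0.1 0.3 0.6] T [ 0.15 -0.07  0.  ] w 0.106
x [ 0.004 -0.001 -1.   ] jaw yaw deg 81.8
shift units [ 0.41  0.04 -0.02] max 0.41
rot units [-0.001 -0.     0.003] (max .0796/row)
```

Emit:
{"name": "play_rows", "arguments": {"targets": [{"claw": 1,"linear": [0.12,0.03,0],"rotation": [0,0,0.003]},{"claw": 1,"linear": [0.12,0,0],"rotation": [0,0,0]},{"claw": 1,"linear": [0.12,0,0],"rotation": [0,0,0]},{"claw": 1,"linear": [0,0,0],"rotation": [0,0,0]}]}}

```text
time: 17.22
position: [0.558, 0.0186, 0.1282]
tool_rot: [-1.103, 1.276, 1.106]
ft_force: [-0.1, 0.1, -1.1]
grip_width: 0.112
```

Run:
```python
from h import *
tipgo([.5585,.0172,.071])
```

```text
tip [0.5579 0.0186 0.0879]
t 17.22 tcp [0.558  0.0186 0.1282] q [ 0.85  0.41 -1.12  1.77  0.39  1.22  1.05] F [-0.1  0.1 -1.1] T [ 0.07  0.14 -0.03] w 0.112
x [-0.004 -0.001 -1.   ] jaw yaw deg 81.9
shift units [ 0.67 -0.03 -0.05] max 0.67
rot units [-0.    -0.001 -0.002] (max .0796/row)
```

Emit:
{"name": "play_rows", "arguments": {"targets": [{"claw": 1,"linear": [0.15,0,0],"rotation": [0,0,0]},{"claw": 1,"linear": [0.2,0,0],"rotation": [0,0,0]},{"claw": 1,"linear": [0.2,0,0],"rotation": [0,0,0]},{"claw": 1,"linear": [0.2,0,0],"rotation": [0,0,0]}]}}

```text
time: 17.55
position: [0.5582, 0.0189, 0.112]
tool_rot: [-1.105, 1.278, 1.105]
ft_force: [-5.0, -0.0, 16.8]
grip_width: 0.113
```

Run:
```python
from h import *
tipgo([.5585,.0172,.071])
```

```text
tip [0.558  0.0188 0.0717]
t 17.55 tcp [0.5582 0.0189 0.112 ] q [ 0.84  0.42 -1.11  1.78  0.41  1.19  1.03] F [-5.  -0.  16.8] T [-0.12  1.46  0.  ] w 0.113
x [-0.004 -0.003 -1.   ] jaw yaw deg 81.9
shift units [ 0.03 -0.02 -0.07] max 0.07
rot units [-0.    -0.002 -0.002] (max .0796/row)
```

Emit:
{"name": "play_rows", "arguments": {"targets": [{"claw": 1,"linear": [0.2,0,0],"rotation": [0,0,0]},{"claw": 1,"linear": [0.25,0,0],"rotation": [0,0,0]},{"claw": 1,"linear": [0.25,0,0],"rotation": [0,0,0]}]}}

```text
time: 17.8
position: [0.5602, 0.0189, 0.1096]
tool_rot: [-1.112, 1.286, 1.099]
ft_force: [-18.9, -4.1, 48.1]
grip_width: 0.11
```

Run:
```python
from h import *
tipgo([.5585,.0172,.071])
a=get_image('side');cv2.imwrite('pics/s7.png',cv2.resize(a[230:300,270:360],(800,600),interpolation=2))
```

```text
tip [0.56   0.0184 0.0693]
t 17.8 tcp [0.5602 0.0189 0.1096] q [ 0.82  0.43 -1.1   1.78  0.42  1.2   1.02] F [-18.9  -4.1  48.1] T [-0.88  4.48 -0.03] w 0.11
x [-0.004 -0.014 -1.   ] jaw yaw deg 81.8
shift units [-0.07  0.06 -0.08] max 0.08
rot units [-0.001 -0.009 -0.001] (max .0796/row)
```

View pics/s7.png

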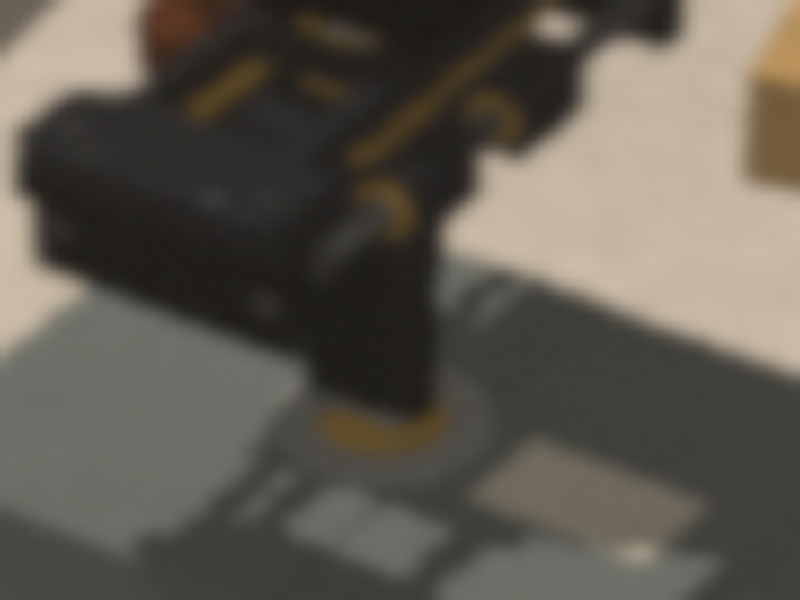

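The key is home: the collar is on the plug, 48 N has built up against the stop, and the nominal tip height is 0.069 m. I'll relax the push and check before turning.

Emit:
{"name": "play_rows", "arguments": {"newtons": 50, "targets": [{"claw": 1,"linear": [0,0,0],"rotation": [0,-0.005,0]},{"claw": 1,"linear": [0,0.05,-0.02],"rotation": [0,-0.004,0]},{"claw": 1,"linear": [0.05,0,0],"rotation": [0,0,0]}]}}

```text
time: 18.1
position: [0.5596, 0.0189, 0.1116]
tool_rot: [-1.106, 1.275, 1.102]
ft_force: [-4.7, 1.1, 9.3]
grip_width: 0.11
```

Run:
```python
from h import *
tipgo([.5585,.0172,.071])
```

```text
tip [0.5596 0.0188 0.0713]
t 18.1 tcp [0.5596 0.0189 0.1116] q [ 0.83  0.42 -1.11  1.78  0.41  1.19  1.03] F [-4.7  1.1  9.3] T [0.21 0.75 0.03] w 0.11
x [-0.    -0.003 -1.   ] jaw yaw deg 81.9
shift units [ 0.01  0.03 -0.07] max 0.07
rot units [-0.    -0.002  0.   ] (max .0796/row)
```

Emit:
{"name": "play_rows", "arguments": {"targets": [{"claw": 1,"linear": [0.06,0.02,0],"rotation": [0.06,0,0]},{"claw": 1,"linear": [0.06,0,0],"rotation": [0.07,0,0]},{"claw": 1,"linear": [0.06,0,0],"rotation": [0.07,0,0]},{"claw": 1,"linear": [0.06,0,0],"rotation": [0.07,0,0]}]}}

```text
time: 18.43
position: [0.5594, 0.0179, 0.1101]
tool_rot: [-0.775, 1.434, 0.766]
ft_force: [-6.7, -0.3, 17.0]
grip_width: 0.111
```

Run:
```python
from h import *
tipgo([.5596,.0188,.07],-10)
```

```text
tip [0.5593 0.0176 0.0698]
t 18.43 tcp [0.5594 0.0179 0.1101] q [ 0.77  0.38 -1.02  1.79  0.36  1.17  0.63] F [-6.7 -0.3 17. ] T [-0.22  1.63  0.1 ] w 0.111
x [-0.001 -0.007 -1.   ] jaw yaw deg 56.6
shift units [-0.01  0.01  0.04] max 0.04
rot units [ 0.74  -0.003  0.004] (max .0796/row)
```

Emit:
{"name": "play_rows", "arguments": {"targets": [{"claw": 1,"linear": [0.04,0,0],"rotation": [0.075,0,0]},{"claw": 1,"linear": [0.04,0,0],"rotation": [0.075,0,0]},{"claw": 1,"linear": [0.04,0,0],"rotation": [0.075,0,0]},{"claw": 1,"linear": [0.04,0,0],"rotation": [0.075,0,0]},{"claw": 1,"linear": [0.04,0,0],"rotation": [0.075,0,0]},{"claw": 1,"linear": [0.04,0,0],"rotation": [0.075,0,0]}]}}

```text
time: 18.93
position: [0.5578, 0.0167, 0.1102]
tool_rot: [-0.205, 1.57, 0.183]
ft_force: [-5.8, -1.2, 13.2]
grip_width: 0.111
```

Run:
```python
from h import *
tipgo([.5596,.0188,.07],-10)
```

```text
tip [0.5576 0.0161 0.0699]
t 18.93 tcp [0.5578 0.0167 0.1102] q [ 0.66  0.33 -0.87  1.79  0.29  1.16 -0.06] F [-5.8 -1.2 13.2] T [-0.1   1.33  0.14] w 0.111
x [-0.006 -0.015 -1.   ] jaw yaw deg 14.2
shift units [-0.01  0.06  0.09] max 0.09
rot units [ 0.269 -0.004  0.009] (max .0796/row)
```

Emit:
{"name": "play_rows", "arguments": {"targets": [{"claw": 1,"linear": [0.04,0.02,0.03],"rotation": [0.075,-0.002,0.004]},{"claw": 1,"linear": [0.04,0,0],"rotation": [0.075,0,0.004]},{"claw": 1,"linear": [0.04,0,0],"rotation": [0.07,0,0]},{"claw": 1,"linear": [0.04,0,0],"rotation": [0.05,0,0]},{"claw": 1,"linear": [0.03,0,0],"rotation": [0.03,0,0]}]}}

```text
time: 19.35
position: [0.5564, 0.0165, 0.1102]
tool_rot: [0.187, 1.57, -0.203]
ft_force: [-3.8, 0.2, 10.3]
grip_width: 0.114
```

Run:
```python
from h import *
tipgo([.5596,.0188,.07],-10)
```

```text
tip [0.5561 0.0162 0.0699]
t 19.35 tcp [0.5564 0.0165 0.1102] q [ 0.6   0.31 -0.79  1.79  0.25  1.15 -0.52] F [-3.8  0.2 10.3] T [-0.01  0.96  0.41] w 0.114
x [-0.009 -0.009 -1.   ] jaw yaw deg -14.2
shift units [-0.01  0.12  0.1 ] max 0.12
rot units [-0.047 -0.005  0.007] (max .0796/row)
```

The turn is 96° and the moment about vertical is 0.41 N m, well above the spring, so it's at the stop. I'll hold it there.

Emit:
{"name": "play_rows", "arguments": {"targets": [{"claw": 1,"linear": [0.03,0,0],"rotation": [0.01,-0.002,0.003]},{"claw": 1,"linear": [0.03,0,0],"rotation": [0.01,0,0]},{"claw": 1,"linear": [0.03,0,0],"rotation": [0.01,0,0]},{"claw": 1,"linear": [0.03,0,0],"rotation": [0.01,0,0]},{"claw": 1,"linear": [0.03,0,0],"rotation": [0.01,0,0]},{"claw": 1,"linear": [0.03,0,0],"rotation": [0.01,0,0]},{"claw": 1,"linear": [0.03,0,0],"rotation": [0.01,0,0]},{"claw": 1,"linear": [0.03,0,0],"rotation": [0.01,0,0]}]}}

```text
time: 20.02
position: [0.5562, 0.0168, 0.1102]
tool_rot: [0.276, 1.554, -0.3]
ft_force: [-4.4, -0.2, 11.6]
grip_width: 0.112
```

Run:
```python
from h import *
tipgo([.5596,.0188,.07],-10)
a=get_image('side');b=get_image('top')
cv2.imwrite('pics/v8.png',np.hstack([cv2.resize(a[170:320,190:440],(500,400),interpolation=2),cv2.resize(b[120:300,200:335],(300,400),interpolation=2)]))
```

```text
tip [0.556  0.0162 0.0699]
t 20.02 tcp [0.5562 0.0168 0.1102] q [ 0.58  0.3  -0.77  1.8   0.24  1.15 -0.64] F [-4.4 -0.2 11.6] T [-0.02  1.1   0.77] w 0.112
x [-0.005 -0.015 -1.   ] jaw yaw deg -21.0
shift units [-0.01  0.12  0.1 ] max 0.12
rot units [-0.122 -0.001  0.01 ] (max .0796/row)
```

View pics/v8.png

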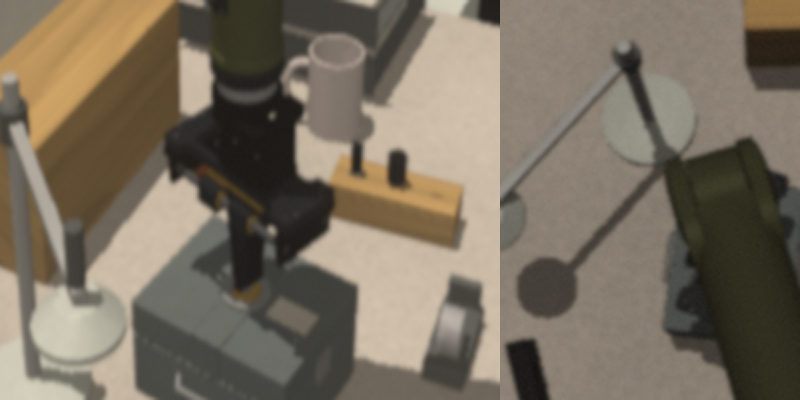

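The lamp is clear, the key is seated in the plug and turned against its stop, and the other two keys are in place. I'm handing in.

```bash
python3 -c "
from h import *
st(); print(close_job())"
```

```text
t 20.12 tcp [0.5562 0.0169 0.1102] q [ 0.58  0.3  -0.77  1.8   0.24  1.15 -0.64] F [-3.6 -0.6 12.2] T [-0.06  1.08  0.69] w 0.111
x [-0.005 -0.015 -1.   ] jaw yaw deg -21.0
the job is handed in; nothing more can be done
None
```

I swung the lamp aside, then put the flat-headed key in the lock, pressed it home and turned it clockwise to its stop. I handed the job in at about 20 s, still gripping the key and holding it turned. No verdict was reported.

**Last checks:**
- **Lamp:** the knob was left about 27 cm from the lock, and the last picture shows the shade clear of the box.
- **Seating:** before turning, the key pressed against its stop with about 48 N. The tip then read 0.070 m, against 0.071 m for fully home.
- **Turn:** the gripper turned about 103°, with 0.7–0.8 N m held against the stop; the spring gives at most 0.15. The last 7° or so is probably flex or slight slip in the grip. I judged the plug angle only from the torque and gripper angle.
- **Grip:** the opening was 9.7 mm on the 10 mm head, with the grip set to 50 N. The push down was about 12 N.
- **Other things:** in the last picture the other two keys, mug and tape dispenser look unmoved. The stapler is only partly in view, and I did not check the stamp or hole punch at the end.

**Problems along the way:**
- The side and top cameras disagreed by about 5 mm across the desk (y). I aligned the key to the lock by comparing their positions within the same picture.
- The first grip on the lamp knob caught only its edge, so I regripped it.
- Joint 3 came within 0.02 rad of its limit on the way to the key, but it did not reach it.

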